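Clip the sample plate into the grind-check stage

TASK

Take the white glass sample plate by its black grip, lay it flat on the open end of the grind-check stage, roughly centred, and slide it, grooved end first, under the two sprung clips until they have ridden up over its front edge and both have snapped down into the groove. Then let go and leave it clipped in. It is glass: set it down gently, once it is under the clips never press it against them, the deck or the stop with more than 25 N, and leave the cup, the shot glass and the tamper where they stand.

Things in the scene. Friction and masses are not known exactly. Their poses are not given: they have to be found in the camera images.
- plate: Loose white glass sample plate, 110 (x) x 50 (y) x 7 (z) mm, 0.08-0.17 kg, flat on the worktop. Origin: centre of its underside, z up. Front edge at x = +55 mm. A groove crosses the whole width of its top from x = +26 to +43 mm, floor at z = 4 mm; in front of it a 12 mm strip of full 7 mm height.
- plate_grip (a point): Middle of the plate's black upright grip rib, at plate x = -25, y = 0, z = 24 mm. The rib is 40 mm long in x, 10 mm thick in y, from z = 7 to 35 mm. Pinch it from above across its thickness.
- plate_groove (a point): Point on the groove's floor where the clip toes stand when the front edge of the plate touches the stop (plate x = 38.5, y = 0, z = 4 mm).
- stage: Grind-check stage, fixed: black base, flat grey deck spanning x = -105..+111, y = -45..+45 mm, top at z = 36 mm. Origin on the worktop, z up. The plate slides in along +x from the open end (-x). A dark steel bridge with two brass screws near +x carries two clips and the stop; it is clamped t = 0 to 40 mm farther along +x, rigidly; t is NOT measured. Nothing is over 20 mm above the deck.
- stage_open_end (a point): Middle of the open part of the deck (stage x = -70, y = 0, z = 36 mm): with the plate's origin here its front edge is still 10 mm or more short of the clips' lips.
- stage_bridge_near (a point): Point of the deck (stage x = 15, y = 0, z = 36 mm) midway between the clip toes if t were 0; they lie t farther in x. The stop is 16.5 mm beyond the toes (stage x = 31.5 + t): a hard face 8 mm high, 88 mm wide. Plate touching it: plate origin at stage x = -23.5 + t mm, toes in the groove. Toes drop about 2 mm before that.
- clip_left (a joint): Lift angle (rad) of the sprung steel clip at stage y = +15 mm. 0: empty, toe 0.8 mm over the deck; about 0.15: riding on the plate's full height; about 0.08: snapped into the groove. Toe 10 mm wide, pressed down by about 1 to 2 N; in front of it a lip rises at 28 degrees towards -x, 20 mm long, to 10 mm over the deck; hinge 42 mm behind the toe.
- clip_right (a joint): The same for the clip at stage y = -15 mm. Pushing the plate in under both lips takes a force growing to about 4 to 8 N, riding on top less; where the toes drop the clips draw the plate on; then the stop is hard and the force rises by several N per mm.
- dosing_cup: Bystander: plain metal dosing cup, 57 mm across, 56 mm high, standing on the worktop; origin at the centre of its underside. Leave alone.
- shot_glass: Bystander: small clear shot glass, 47 mm across, 58 mm high; origin at the centre of its underside. Leave alone.
- tamper: Bystander: coffee tamper, steel foot 58 mm across, wooden handle, 83 mm high; origin at the centre of its underside. Leave alone.

How it is judged:
By the outcome, as a careful person would: the job done as asked, in the order asked, and still so for the second after the job is handed in, with the robot touching nothing.
It also fails if it takes over 48 s, if anything falls off the work surface, if the arm or the gripper's body presses on something with over 40 N, if the wrist force passes 120 N, or if a joint passes its speed limit or range.

ROBOT

A 6-joint arm with a two-finger parallel gripper is mounted at the origin on a cart in front of the work surface, level with it; the furniture and walls round the work are solid. World frame = base frame: x ahead of the robot, y to its left, z up, the work surface at z = 0. Lengths are in m, angles in degrees, forces in N, time in s.
With the tool pointing down it reaches from about 0.3 to 0.75 m from the base axis. Payload 8.5 kg.
Tool frame: the origin (TCP) lies midway between the tips of the shut fingers; the grasp point (between the pads) lies env.tcp_to_grasp behind it (env.tcp_to_grasp is the distance from the TCP to the grasp point, in m); z points along the fingers, y is the direction in which the jaws open and shut (so a half turn about z gives the same grasp; the last joint's range is limited). The gripper opens to 85 mm and grips with 20 to 120 N. Pads are 22 mm wide; open, the fingers measure 114 mm over their backs; the gripper's body (76 mm by 85 mm) begins 54 mm behind the grasp point. The pads swing forward as they close: fully open they stand 13 mm farther back than shut.
Start: joints at [-86.878, 21.807, 74.336, -0, 83.858, -12.336], TCP at [0.147, -0.53, 0.231] pointing down, gripper open.
Joint ranges: [-178.18, 178.18], [-50.72, 133.34], [12.68, 142.11], [-81.47, 261.47], [9.98, 163.14], [-165.26, 165.26]. Speed limits (degrees/s): [136.94, 136.94, 180, 180, 180, 180].

INTERFACE

Orientations are given as a 3x3 rotation matrix whose columns are the frame's x, y, z axes.
In Python, from rig import readout, imaging, job, env gives the robot as it stands.
- The arm moves only by the tool move_arm, never from a script. Its argument "motion" is a list of rows, each a list of 3 entries, a list of its own where there are three numbers: the shift along the tool's x, y, z normalised to -1 to 1, where 1 is 0.02 m, then the turn, a rotation vector about the tool's x, y, z normalised to -1 to 1, where 1 is 120 degrees, then the gripper command: -1 is shut, 1 is fully open, values between are in proportion. In form: [[[tx, ty, tz], [rx, ry, rz], claw], ...]. A call has 1 to 12 rows; each row shifts and turns the pose as measured when the row begins, along the tool's axes as they then stand; what a row does not reach is not made up. A row lasts 1/12 s, in which the tool goes at most 41.7 mm and 7.16 degrees, less where a joint would pass 70% of its speed; a pose out of reach is approached as far as the arm can. A call with a number of a shift or a turn outside -1 to 1 is refused whole. A call with a gripper value outside its range is refused whole. The fingers move at their own pace and stop on an object; "squeeze" is the grip in N (left out, the last holds). Time passes only in rows, so rows that do not move let the fingers close. It gives the time, the measured TCP pose, the force and the opening at its end, in the units of the state.
- readout.observe(): the state, without advancing time (a new reading comes with each control period).
- imaging.get_image(name): name is "scene" or "top" or "wrist"; returns a dict with "img" (384x512x3 uint8, blue, green, red), "fov_y" (degrees; the focal length in pixels is half the picture's height over the tangent of half this angle, whatever the lens; pixels are square), "cx", "cy" (the principal point, pixels), "eye" and "orientation" of the camera in the world. Camera axes: x right, y up, looking along -z (the intrinsics and any distortion apply to the point x, -y, -z); pixel columns grow to the right and rows downward; lengths in m; the calibration is good to about 2 mm. A picture is of the moment at which its call begins. There is no depth.
- job.close_job(): hands the job in, once; it reports no verdict.
The state is a dict: "time_s": time; "q": joint angles; "qvel": joint speeds; "joint_efforts": joint torques, N m; "position": TCP position; "tool_rot": TCP orientation; "ft_force": force on the tool from outside, world axes, zero at the start; "wrist_torque": the same for the moment, N m; "grip_width": finger opening in m.
Only numpy, scipy, OpenCV 4.12 (cv2) and the standard library are available. Lean on these libraries where they do the work, as an engineer would, in place of code of your own. Each camera call takes 0.05 s, during which the arm holds its last target.

## Working session

There is one attempt and no reset: what is moved stays moved. The work goes in short steps, Python scripts to look and compute and a tool call to move; the robot and the scene stay as the last step left them, time stands still between calls to the robot, and variables do not carry over. Pictures are saved under pics/ and viewed, and the job is handed in when it is done.

Besides the shell and the picture viewer there is one more tool, called after "Request:" as name([rows], argument=value, ...), one row to a line, values as JSON. move_arm: Moves the arm, as the interface text tells. Its arguments: {"type":"object","properties":{"motion":{"type":"array","items":{"type":"array"}},"squeeze":{"type":"number"}},"required":["motion"]}

```bash
mkdir -p pics; ls
python3 - <<'E'
from rig import readout, imaging, job, env
import cv2, numpy as np, pickle
print(env.tcp_to_grasp)
print(readout.observe())
for n in ("scene","top","wrist"):
    d=imaging.get_image(n); cv2.imwrite(f"pics/{n}0.png",d["img"]); pickle.dump(d,open(f"{n}0.pkl","wb"))
    print(n,{k:v for k,v in d.items() if k!="img"})
E
```

```text
pics
0.0187
{'time_s': 0.0, 'q': array([-8.68767399e+01,  2.18403576e+01,  7.43862704e+01,  5.96651859e-04,
        8.38590526e+01, -1.23354863e+01]), 'qvel': array([-0.04686146,  0.01852339, -0.0632392 ,  0.07801744, -0.01566844,
       -0.05624614]), 'joint_efforts': array([-4.16932317e-04, -4.48461485e+01, -2.31277227e+01, -1.91734289e-04,
        4.87054145e-03,  5.86320454e-06]), 'position': array([ 0.14658542, -0.52978714,  0.23070879]), 'tool_rot': array([[ 9.63822929e-01,  2.66543349e-01, -7.11376978e-05],
       [ 2.66543154e-01, -9.63821828e-01,  1.49375135e-03],
       [ 3.29585421e-04, -1.45867307e-03, -9.99998882e-01]]), 'ft_force': array([ 0.11132236, -1.32184022,  0.64186121]), 'wrist_torque': array([-0.0160384 ,  0.05206404, -0.00500311]), 'grip_width': 0.08529086907289839}
scene {'fov_y': 51.81728125407427, 'cx': 248.5484256537106, 'cy': 187.16424987771146, 'eye': array([0.14967961, 0.77534406, 0.89337622]), 'orientation': array([[-0.91833085,  0.27089757, -0.28858787],
       [-0.39546793, -0.65842982,  0.64037121],
       [-0.01653985,  0.70219989,  0.71178772]])}
top {'fov_y': 56.49596561176158, 'cx': 257.0621030409401, 'cy': 193.06897941031482, 'eye': array([0.45865574, 0.03286838, 0.91720555]), 'orientation': array([[-0.02038778,  0.99906876, -0.03802574],
       [-0.99955323, -0.01953674,  0.02261967],
       [ 0.0218557 ,  0.03846992,  0.99902072]])}
wrist {'fov_y': 64.45760923768991, 'cx': 255.03051199234966, 'cy': 190.63774894235397, 'eye': array([ 0.22548905, -0.50652971,  0.37334486]), 'orientation': array([[ 0.26673564,  0.91380222,  0.3062966 ],
       [-0.96376755,  0.25358282,  0.08275186],
       [-0.00205272, -0.31727159,  0.9483325 ]])}
```

View pics/scene0.png

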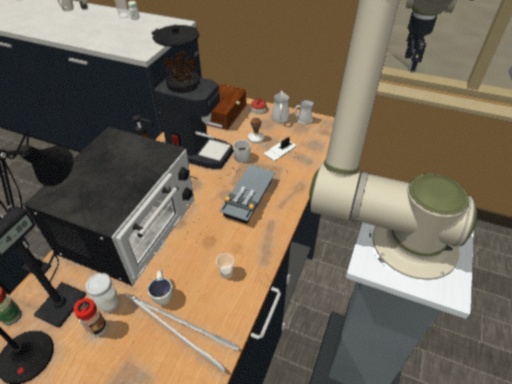

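View pics/top0.png

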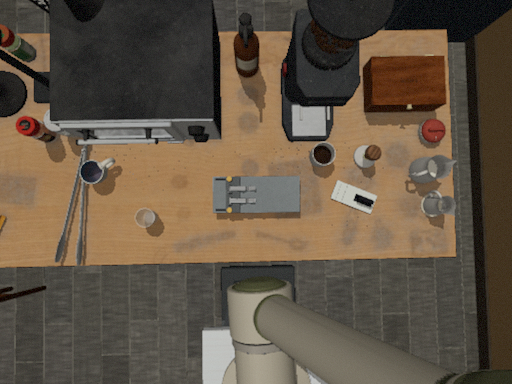

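View pics/wrist0.png

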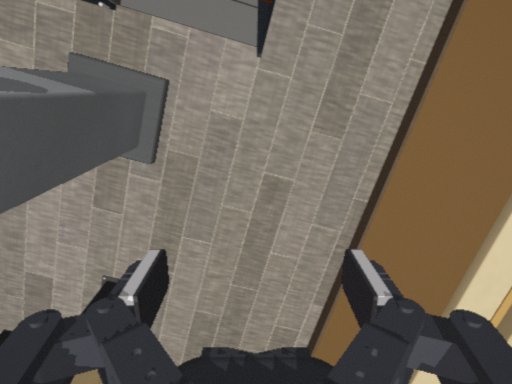

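The top view shows the plate near pixel (354,197) with its grip at about (364,201). The stage is at about (257,195), with its bridge on the left and its open end on the right. Next I'll locate them precisely.

```bash
cat > h.py <<'E'
import cv2, numpy as np, pickle
def load(n): return pickle.load(open(n+".pkl","rb"))
def foc(d): return d["img"].shape[0]/2/np.tan(np.radians(d["fov_y"]/2))
def ray(d,u,v):
    f=foc(d); r=d["orientation"]@np.array([(u-d["cx"])/f,-(v-d["cy"])/f,-1.]); return d["eye"],r/np.linalg.norm(r)
def onz(d,u,v,z):
    e,r=ray(d,u,v); return e+r*(z-e[2])/r[2]
def proj(d,p):
    c=d["orientation"].T@(np.array(p)-d["eye"]); f=foc(d); return d["cx"]+f*c[0]/-c[2], d["cy"]-f*c[1]/-c[2]
def tri(a,b):
    A=np.zeros((3,3));y=np.zeros(3)
    for e,r in(a,b):
        P=np.eye(3)-np.outer(r,r);A+=P;y+=P@e
    x=np.linalg.solve(A,y); return x,[np.linalg.norm(np.cross(x-e,r)) for e,r in (a,b)]
E
python3 - <<'E'
from h import *
t=load("top0")["img"]; s=load("scene0")["img"]
cv2.imwrite("pics/t_crop.png",cv2.resize(t[140:250,200:400],None,fx=4,fy=4,interpolation=cv2.INTER_CUBIC))
cv2.imwrite("pics/s_crop.png",cv2.resize(s[110:230,210:310],None,fx=5,fy=5,interpolation=cv2.INTER_CUBIC))
E
```

```text
(no output)
```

View pics/t_crop.png

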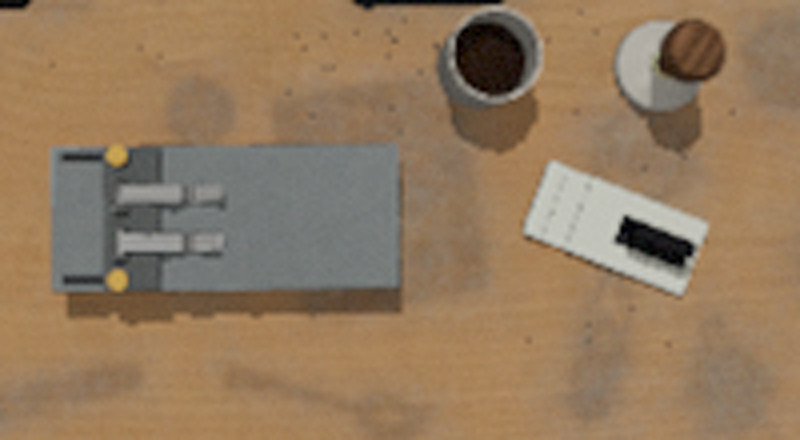

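View pics/s_crop.png

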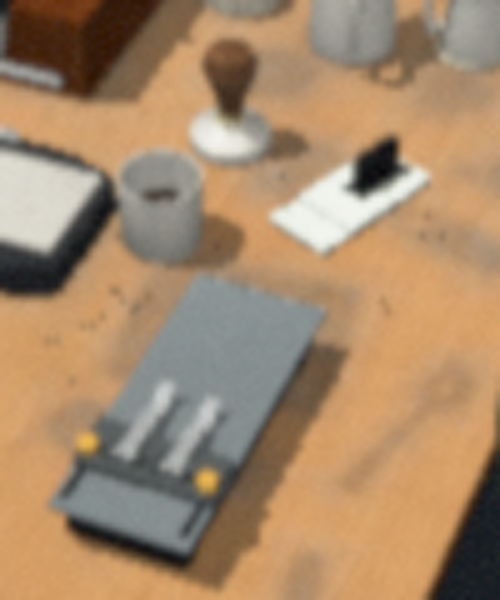

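Run:
```python
from h import *
T=load("top0");S=load("scene0")
def mask(img,lo,hi,roi):
    h=cv2.cvtColor(img,cv2.COLOR_BGR2HSV); m=cv2.inRange(h,lo,hi); k=np.zeros_like(m);x0,y0,x1,y1=roi;k[y0:y1,x0:x1]=m[y0:y1,x0:x1]
    c=max(cv2.findContours(k,cv2.RETR_EXTERNAL,cv2.CHAIN_APPROX_NONE)[0],key=cv2.contourArea)
    return c
c=mask(T["img"],(0,0,150),(180,60,255),(325,170,385,220)); r=cv2.minAreaRect(cv2.convexHull(c)); print("plate top",r,cv2.boxPoints(r).tolist())
c=mask(T["img"],(85,0,60),(125,110,255),(205,165,310,225)); r2=cv2.minAreaRect(c); print("deck top",r2,cv2.boxPoints(r2).tolist())
f=lambda c:(200+(c[0]+.5)/4-.5,140+(c[1]+.5)/4-.5); g=lambda c:(210+(c[0]+.5)/5-.5,110+(c[1]+.5)/5-.5)
print("deck")
P=[]
for a,b in [((52,148),(52,505)),((398,147),(195,275)),((401,289),(327,310)),((53,291),(187,555))]:
    x,e=tri(ray(T,*f(a)),ray(S,*g(b))); p=onz(T,*f(a),.036); q=onz(S,*g(b),.036);P.append(p); print(x.round(4),np.round(e,4),p.round(4),q.round(4))
print("axis deg",[np.degrees(np.arctan2(*(v[1::-1]))) for v in (P[0]-P[1],P[3]-P[2])],np.mean(P,0))
print("plate")
P=[]
for a,b in [((553,160),(272,216)),((708,222),None),((684,297),(431,180)),((524,235),(322,252))]:
    p=onz(T,*f(a),.007);P.append(p)
    if b: 
        x,e=tri(ray(T,*f(a)),ray(S,*g(b))); q=onz(S,*g(b),.007); print(x.round(4),np.round(e,4),p.round(4),q.round(4))
    else: print(p)
print([np.degrees(np.arctan2(*(v[1::-1]))) for v in (P[0]-P[1],P[3]-P[2])],np.mean(P,0))
# minAreaRect versions
bp=cv2.boxPoints(r); Q=np.array([onz(T,u,v,.007) for u,v in bp]); print(Q.round(4).tolist(),Q.mean(0))
bp=cv2.boxPoints(r2); Q=np.array([onz(T,u,v,.036) for u,v in bp]); print(Q.round(4).tolist(),Q.mean(0))
```

```text
plate top ((353.3968811035156, 196.26805114746094), (43.436466217041016, 20.031028747558594), 21.037511825561523) [[329.5308837890625, 197.81959533691406], [336.72161865234375, 179.1237335205078], [377.26287841796875, 194.7165069580078], [370.0721435546875, 213.41236877441406]]
deck top ((253.5, 182.5), (11.0, 37.0), 90.0) [[235.0, 177.0], [272.0, 177.0], [272.0, 188.0], [235.0, 188.0]]
deck
[0.5355 0.122  0.0355] [0.0006 0.0006] [0.5349 0.1217 0.036 ] [0.5359 0.1225 0.036 ]
[ 0.5345 -0.0909  0.0364] [0.0032 0.0032] [ 0.5316 -0.0922  0.036 ] [ 0.5376 -0.0901  0.036 ]
[ 0.4453 -0.091   0.0372] [0.0017 0.0017] [ 0.4437 -0.0919  0.036 ] [ 0.4472 -0.0914  0.036 ]
[0.4486 0.1236 0.0324] [0.0019 0.0019] [0.4469 0.1224 0.036 ] [0.4491 0.127  0.036 ]
axis deg [np.float64(89.10396133646238), np.float64(89.14177701902965)] [0.48925124 0.01500472 0.036     ]
plate
[ 0.5247 -0.1954  0.007 ] [0.001 0.001] [ 0.5238 -0.1958  0.007 ] [ 0.5256 -0.195   0.007 ]
[ 0.48201493 -0.29465532  0.007     ]
[ 0.436  -0.2777  0.004 ] [0.002 0.002] [ 0.4343 -0.2776  0.007 ] [ 0.4368 -0.273   0.007 ]
[ 0.4784 -0.1748  0.0064] [0.0026 0.0026] [ 0.476  -0.1758  0.007 ] [ 0.4805 -0.173   0.007 ]
[np.float64(67.10296201107195), np.float64(67.70497147083914)] [ 0.47902322 -0.23595055  0.007     ]
[[0.4775, -0.173, 0.007], [0.5251, -0.1929, 0.007], [0.483, -0.2963, 0.007], [0.4355, -0.2762, 0.007]] [ 0.48028587 -0.23459756  0.007     ]
[[0.533, 0.0666, 0.036], [0.5313, -0.0249, 0.036], [0.504, -0.0243, 0.036], [0.5058, 0.0671, 0.036]] [0.51850163 0.02113228 0.036     ]
```

```bash
cat >> h.py <<'E'
def plan(target,yaw,n):
    """straight plan to target TCP pos, tool x at yaw (deg), pointing down, n rows"""
    from rig import readout
    from scipy.spatial.transform import Rotation as R
    o=readout.observe(); p=o["position"]; M=o["tool_rot"]; y=np.radians(yaw)
    G=np.array([[np.cos(y),np.sin(y),0],[np.sin(y),-np.cos(y),0],[0,0,-1]])
    rv=R.from_matrix(M.T@G).as_rotvec(); d=(np.array(target)-p)/n
    print("dist",np.linalg.norm(d*n)*1e3,"mm, total rot deg",np.degrees(rv).round(2))
    for i in range(n):
        Mi=M@R.from_rotvec(rv*i/n).as_matrix()
        print([(Mi.T@d/.02).round(3).tolist(),(np.degrees(rv)/n/120).round(4).tolist()])
def st():
    from rig import readout
    o=readout.observe(); M=o["tool_rot"]
    print("t",round(o["time_s"],3),"p",o["position"].round(4),"yaw",round(float(np.degrees(np.arctan2(M[1,0],M[0,0]))),2),"z",M[:,2].round(4),"F",o["ft_force"].round(2),"tq",o["wrist_torque"].round(3),"w",round(float(o["grip_width"]),4))
E
python3 -c "
from h import *
plan([.46,-.285,.16],67.4,23)"
```

```text
dist 404.02387279323096 mm, total rot deg [-5.000e-02 -4.000e-02 -5.195e+01]
[[0.799, -0.331, 0.155], [-0.0, -0.0, -0.0188]]
[[0.811, -0.3, 0.155], [-0.0, -0.0, -0.0188]]
[[0.822, -0.267, 0.155], [-0.0, -0.0, -0.0188]]
[[0.832, -0.235, 0.154], [-0.0, -0.0, -0.0188]]
[[0.841, -0.202, 0.154], [-0.0, -0.0, -0.0188]]
[[0.848, -0.169, 0.154], [-0.0, -0.0, -0.0188]]
[[0.854, -0.135, 0.154], [-0.0, -0.0, -0.0188]]
[[0.859, -0.101, 0.154], [-0.0, -0.0, -0.0188]]
[[0.862, -0.067, 0.154], [-0.0, -0.0, -0.0188]]
[[0.864, -0.033, 0.154], [-0.0, -0.0, -0.0188]]
[[0.865, 0.001, 0.154], [-0.0, -0.0, -0.0188]]
[[0.864, 0.035, 0.154], [-0.0, -0.0, -0.0188]]
[[0.862, 0.069, 0.154], [-0.0, -0.0, -0.0188]]
[[0.859, 0.103, 0.154], [-0.0, -0.0, -0.0188]]
[[0.854, 0.136, 0.154], [-0.0, -0.0, -0.0188]]
[[0.848, 0.17, 0.154], [-0.0, -0.0, -0.0188]]
[[0.84, 0.203, 0.154], [-0.0, -0.0, -0.0188]]
[[0.832, 0.236, 0.154], [-0.0, -0.0, -0.0188]]
[[0.822, 0.269, 0.154], [-0.0, -0.0, -0.0188]]
[[0.811, 0.301, 0.154], [-0.0, -0.0, -0.0188]]
[[0.798, 0.333, 0.154], [-0.0, -0.0, -0.0188]]
[[0.784, 0.364, 0.154], [-0.0, -0.0, -0.0188]]
[[0.769, 0.394, 0.154], [-0.0, -0.0, -0.0188]]
```

Request:
move_arm([
  [[0.8,-0.33,0.15],[0,0,-0.019],0],
  [[0.81,-0.3,0.15],[0,0,-0.019],0],
  [[0.82,-0.27,0.15],[0,0,-0.019],0],
  [[0.83,-0.23,0.15],[0,0,-0.019],0],
  [[0.84,-0.2,0.15],[0,0,-0.019],0],
  [[0.85,-0.17,0.15],[0,0,-0.019],0],
  [[0.85,-0.13,0.15],[0,0,-0.019],0],
  [[0.86,-0.1,0.15],[0,0,-0.019],0],
  [[0.86,-0.07,0.15],[0,0,-0.019],0],
  [[0.86,-0.03,0.15],[0,0,-0.019],0],
  [[0.86,0,0.15],[0,0,-0.019],0],
  [[0.86,0.03,0.15],[0,0,-0.019],0],
])

```text
time_s: 1.15
position: [0.3127, -0.3957, 0.1908]
tool_rot: [[0.722, 0.692, -0.002], [0.692, -0.722, 0.006], [0.003, -0.006, -1.0]]
ft_force: [0.2, -0.5, -0.1]
grip_width: 0.0429
```

```bash
python3 -c "
from h import *
st();plan([.46,-.285,.16],67.4,12)"
```

```text
t 1.15 p [ 0.3127 -0.3957  0.1908] yaw 43.76 z [-0.002  0.006 -1.   ] F [ 0.18 -0.5  -0.1 ] tq [ 0.005 -0.001 -0.014] w 0.0429
dist 186.84068235711604 mm, total rot deg [ -0.29  -0.22 -23.64]
[[0.762, 0.092, 0.13], [-0.0002, -0.0002, -0.0164]]
[[0.758, 0.118, 0.129], [-0.0002, -0.0002, -0.0164]]
[[0.754, 0.144, 0.129], [-0.0002, -0.0002, -0.0164]]
[[0.749, 0.17, 0.129], [-0.0002, -0.0002, -0.0164]]
[[0.742, 0.196, 0.129], [-0.0002, -0.0002, -0.0164]]
[[0.735, 0.221, 0.129], [-0.0002, -0.0002, -0.0164]]
[[0.727, 0.246, 0.129], [-0.0002, -0.0002, -0.0164]]
[[0.718, 0.271, 0.129], [-0.0002, -0.0002, -0.0164]]
[[0.709, 0.295, 0.128], [-0.0002, -0.0002, -0.0164]]
[[0.698, 0.319, 0.128], [-0.0002, -0.0002, -0.0164]]
[[0.687, 0.343, 0.128], [-0.0002, -0.0002, -0.0164]]
[[0.675, 0.367, 0.128], [-0.0002, -0.0002, -0.0164]]
```

Tracking is good.

Request:
move_arm([
  [[0.76,0.09,0.13],[0,0,-0.018],0],
  [[0.76,0.12,0.13],[0,0,-0.018],0],
  [[0.75,0.14,0.13],[0,0,-0.018],0],
  [[0.75,0.17,0.13],[0,0,-0.018],0],
  [[0.74,0.2,0.13],[0,0,-0.018],0],
  [[0.74,0.22,0.13],[0,0,-0.018],0],
  [[0.73,0.25,0.13],[0,0,-0.018],0],
  [[0.72,0.27,0.13],[0,0,-0.018],0],
  [[0.71,0.3,0.13],[0,0,-0.018],0],
  [[0.7,0.32,0.13],[0,0,-0.018],0],
  [[0.69,0.34,0.13],[0,0,-0.016],0],
  [[0,0,0],[0,0,0],0],
])

```text
time_s: 2.15
position: [0.452, -0.281, 0.1582]
tool_rot: [[0.362, 0.932, -0.006], [0.932, -0.362, 0.012], [0.009, -0.01, -1.0]]
ft_force: [-0.3, 0.4, 0.2]
grip_width: 0.0426
```

```bash
python3 -c "
from h import *
from rig import imaging
st();d=imaging.get_image('wrist');pickle.dump(d,open('w1.pkl','wb'));print(d['eye'],d['orientation']);cv2.imwrite('pics/w1.png',cv2.resize(d['img'],(800,600),interpolation=cv2.INTER_CUBIC))"
```

```text
t 2.15 p [ 0.452  -0.281   0.1582] yaw 68.76 z [-0.006   0.012  -0.9999] F [-0.32  0.42  0.24] tq [ 0.061  0.065 -0.002] w 0.0426
[ 0.48265082 -0.20486846  0.30142028] [[ 0.93212739  0.34138601  0.12080612]
 [-0.36198285  0.88789879  0.28390871]
 [-0.01034114 -0.30836883  0.95121066]]
```

View pics/w1.png

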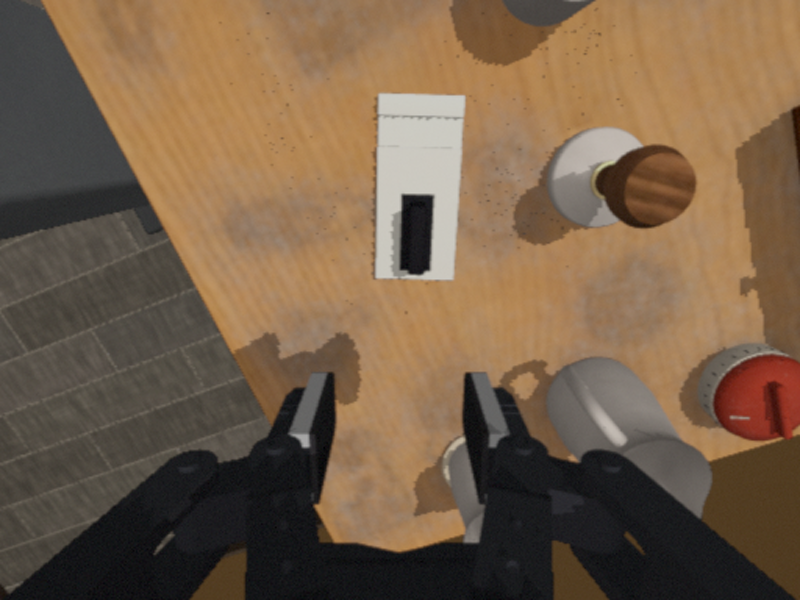

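Run:
```python
from h import *
W=load("w1");T=load("top0")
h=cv2.cvtColor(W["img"],cv2.COLOR_BGR2HSV); m=cv2.inRange(h,(0,0,150),(180,60,255)); m[:, :220]=0;m[:,320:]=0;m[200:]=0
c=max(cv2.findContours(m,cv2.RETR_EXTERNAL,cv2.CHAIN_APPROX_NONE)[0],key=cv2.contourArea)
print(cv2.approxPolyDP(cv2.convexHull(c),4,True).reshape(-1,2).tolist())
s=lambda p:((p[0]+.5)*.64-.5,(p[1]+.5)*.64-.5)
C=[(378,94),(465,96),(453,280),(376,279)]
P=np.array([onz(W,*s(p),.007) for p in C]); print(P.round(4)); print("ctr",P.mean(0),[np.degrees(np.arctan2(*(v[1::-1]))) for v in (P[0]-P[3],P[1]-P[2])])
f=lambda c:(200+(c[0]+.5)/4-.5,140+(c[1]+.5)/4-.5)
for a,b in zip([(524,235),(553,160),(708,222),(684,297)],C): print(tri(ray(T,*f(a)),ray(W,*s(b))))
# rib: top face ends in w1
for p in [(402,195),(433,195),(402,270),(431,270)]: print("rib z35",onz(W,*s(p),.035).round(4))
# rib far-top vs top view rib  crop ends
for a,b in [((632,222),(417,195)),((688,250),(417,268))]: print("rib tri",tri(ray(T,*f(a)),ray(W,*s(b))))
```

```text
[[297, 61], [290, 176], [240, 177], [242, 60]]
[[ 0.4786 -0.1742  0.007 ]
 [ 0.5245 -0.1932  0.007 ]
 [ 0.4822 -0.2938  0.007 ]
 [ 0.4363 -0.2754  0.007 ]]
ctr [ 0.48037858 -0.23416808  0.007     ] [np.float64(67.33413123860927), np.float64(67.19439798173312)]
(array([ 0.47728831, -0.17473804,  0.01089267]), [np.float64(0.0013389722972450412), np.float64(0.0013389722972450813)])
(array([ 0.52315691, -0.19356008,  0.01602116]), [np.float64(4.272849771602639e-05), np.float64(4.2728497715983365e-05)])
(array([ 0.48197032, -0.29078151,  0.01743884]), [np.float64(0.0002499804422031478), np.float64(0.0002499804422030912)])
(array([ 0.43506391, -0.27711175,  0.00483846]), [np.float64(0.0013989719870523825), np.float64(0.0013989719870522996)])
rib z35 [ 0.4721 -0.2294  0.035 ]
rib z35 [ 0.4879 -0.2356  0.035 ]
rib z35 [ 0.4567 -0.2691  0.035 ]
rib z35 [ 0.4724 -0.2751  0.035 ]
rib tri (array([ 0.48080105, -0.22977363,  0.0591202 ]), [np.float64(0.0008015859468225309), np.float64(0.0008015859468226017)])
rib tri (array([ 0.46458257, -0.27234192,  0.03147558]), [np.float64(0.0005365771058192537), np.float64(0.0005365771058192128)])
```

```bash
python3 -c "
from h import *
plan([.471,-.257,.06],67.3,6)"
```

```text
dist 103.30422376101411 mm, total rot deg [-0.58 -0.48  1.36]
[[0.245, 0.086, 0.821], [-0.0008, -0.0007, 0.0019]]
[[0.247, 0.083, 0.821], [-0.0008, -0.0007, 0.0019]]
[[0.248, 0.081, 0.82], [-0.0008, -0.0007, 0.0019]]
[[0.25, 0.078, 0.82], [-0.0008, -0.0007, 0.0019]]
[[0.251, 0.076, 0.82], [-0.0008, -0.0007, 0.0019]]
[[0.253, 0.074, 0.82], [-0.0008, -0.0007, 0.0019]]
```

Request:
move_arm([
  [[0.5,0.16,0.3],[-0.001,-0.001,0.002],0],
  [[0.5,0.16,0.8],[-0.001,-0.001,0.002],0],
  [[0.4,0.1,0.9],[-0.001,-0.001,0.002],0],
  [[0.1,0.05,0.9],[-0.001,-0.001,0.002],0],
  [[0,0,0.9],[-0.001,-0.001,0.002],0],
  [[0,0,0.9],[-0.001,0,0.002],0],
  [[0,0,0.2],[0,0,0],0],
  [[0,0,0],[0,0,0],0],
])

```text
time_s: 2.87
position: [0.4688, -0.2614, 0.0584]
tool_rot: [[0.398, 0.917, 0.003], [0.917, -0.398, -0.008], [-0.006, 0.006, -1.0]]
ft_force: [-1.0, 0.3, -0.3]
grip_width: 0.0426
```

```bash
python3 -c "
from h import *
st()
plan([.471,-.257,.011],67.3,6)
from rig import imaging
d=imaging.get_image('wrist');pickle.dump(d,open('w2.pkl','wb'));cv2.imwrite('pics/w2.png',cv2.resize(d['img'],(800,600),interpolation=cv2.INTER_CUBIC))"
```

```text
t 2.867 p [ 0.4688 -0.2614  0.0584] yaw 66.54 z [ 0.0031 -0.0077 -1.    ] F [-0.97  0.28 -0.3 ] tq [ 0.004 -0.015 -0.018] w 0.0426
dist 47.70180657762294 mm, total rot deg [ 0.34  0.34 -0.76]
[[0.044, -0.0, 0.395], [0.0005, 0.0005, -0.0011]]
[[0.043, 0.0, 0.395], [0.0005, 0.0005, -0.0011]]
[[0.043, 0.001, 0.395], [0.0005, 0.0005, -0.0011]]
[[0.042, 0.001, 0.395], [0.0005, 0.0005, -0.0011]]
[[0.042, 0.002, 0.395], [0.0005, 0.0005, -0.0011]]
[[0.042, 0.002, 0.395], [0.0005, 0.0005, -0.0011]]
```

View pics/w2.png

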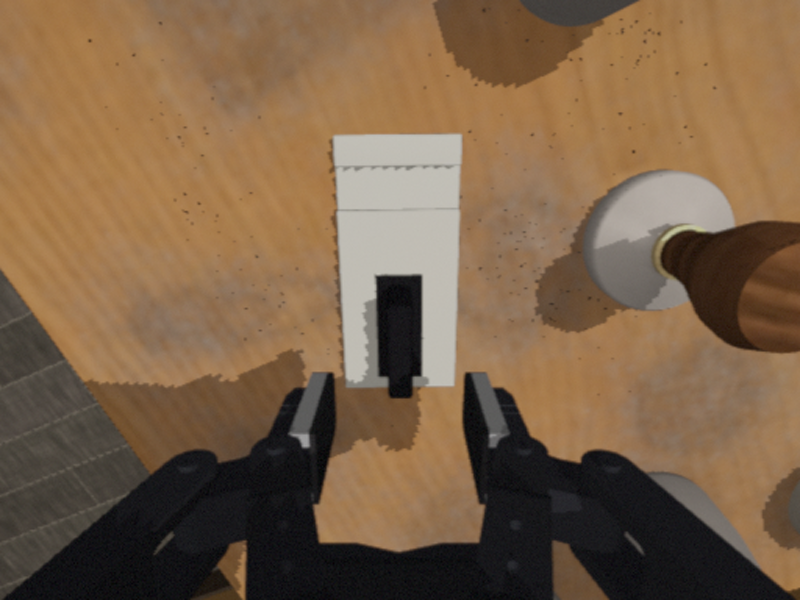

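Request:
move_arm([
  [[0.06,0,0.5],[0.0005,0.0005,-0.001],0],
  [[0.06,0,0.5],[0.0005,0.0005,-0.001],0],
  [[0.05,0,0.5],[0.0005,0.0005,-0.001],0],
  [[0.05,0,0.4],[0.0005,0.0005,-0.001],0],
  [[0.04,0,0.3],[0.0005,0.0005,-0.001],0],
  [[0.02,0,0.1],[0,0,-0.001],0],
  [[0,0,0],[0,0,0],0],
])

```text
time_s: 3.5
position: [0.4723, -0.258, 0.0109]
tool_rot: [[0.386, 0.922, 0.004], [0.922, -0.386, -0.004], [-0.002, 0.005, -1.0]]
ft_force: [-0.2, -0.3, 0.4]
grip_width: 0.0426
```

```bash
python3 -c "
from h import *
st()
plan([.471,-.257,.011],67.3,1)"
```

```text
t 3.5 p [ 0.4723 -0.258   0.0109] yaw 67.26 z [ 0.004  -0.0038 -1.    ] F [-0.24 -0.29  0.43] tq [-0.048  0.064  0.03 ] w 0.0426
dist 1.6756318158760957 mm, total rot deg [ 0.3   0.11 -0.04]
[[0.023, -0.081, -0.003], [0.0025, 0.0009, -0.0003]]
```

Request:
move_arm([
  [[0,-0.07,0],[0.002,0.001,0],0],
  [[0,0,0],[0,0,0],-1],
  [[0,0,0],[0,0,0],-1],
  [[0,0,0],[0,0,0],-1],
  [[0,0,0],[0,0,0],-1],
  [[0,0,0],[0,0,0],-1],
  [[0,0,0],[0,0,0],-1],
], squeeze=50)

```text
time_s: 4.08
position: [0.4714, -0.2578, 0.0121]
tool_rot: [[0.386, 0.922, 0.002], [0.922, -0.386, -0.001], [-0.0, 0.003, -1.0]]
ft_force: [-0.5, 0.9, -1.8]
grip_width: 0.0089
```

```bash
python3 -c "
from h import *
st()"
```

```text
t 4.083 p [ 0.4714 -0.2578  0.0121] yaw 67.28 z [ 0.0023 -0.0015 -1.    ] F [-0.45  0.88 -1.76] tq [-0.012 -0.016  0.005] w 0.0089
```

Request:
move_arm([
  [[0,0,-0.1],[0,0,0],-1],
  [[0,0,-0.3],[0,0,0],-1],
  [[0,0,-0.6],[0,0,0],-1],
  [[0,0,-0.8],[0,0,0],-1],
  [[0,0,-0.8],[0,0,0],-1],
  [[0,0,-0.8],[0,0,0],-1],
  [[0,0,-0.8],[0,0,0],-1],
  [[0,0,-0.4],[0,0,0],-1],
  [[0,0,0],[0,0,0],-1],
])

```text
time_s: 4.83
position: [0.4706, -0.2572, 0.1104]
tool_rot: [[0.386, 0.922, 0.001], [0.922, -0.386, -0.0], [0.0, 0.001, -1.0]]
ft_force: [-0.3, 0.3, -1.1]
grip_width: 0.0089
```

```bash
python3 -c "
from h import *
st()
plan([.4885,-.10,.105],89.1,13)"
```

```text
t 4.833 p [ 0.4706 -0.2572  0.1104] yaw 67.28 z [ 1.e-03 -3.e-04 -1.e+00] F [-0.33  0.29 -1.09] tq [-0.08  -0.008  0.   ] w 0.0089
dist 158.28721206194663 mm, total rot deg [ 6.000e-02  1.000e-02 -2.182e+01]
[[0.584, -0.17, 0.021], [0.0, 0.0, -0.014]]
[[0.589, -0.153, 0.021], [0.0, 0.0, -0.014]]
[[0.593, -0.136, 0.021], [0.0, 0.0, -0.014]]
[[0.597, -0.118, 0.021], [0.0, 0.0, -0.014]]
[[0.6, -0.101, 0.021], [0.0, 0.0, -0.014]]
[[0.603, -0.083, 0.021], [0.0, 0.0, -0.014]]
[[0.605, -0.065, 0.021], [0.0, 0.0, -0.014]]
[[0.607, -0.048, 0.021], [0.0, 0.0, -0.014]]
[[0.608, -0.03, 0.021], [0.0, 0.0, -0.014]]
[[0.608, -0.012, 0.021], [0.0, 0.0, -0.014]]
[[0.608, 0.006, 0.021], [0.0, 0.0, -0.014]]
[[0.608, 0.024, 0.021], [0.0, 0.0, -0.014]]
[[0.607, 0.042, 0.021], [0.0, 0.0, -0.014]]
```

Request:
move_arm([
  [[0.4,-0.17,0],[0,0,-0.015],-1],
  [[0.6,-0.15,0],[0,0,-0.015],-1],
  [[0.6,-0.14,0],[0,0,-0.016],-1],
  [[0.6,-0.12,0],[0,0,-0.016],-1],
  [[0.6,-0.1,0],[0,0,-0.016],-1],
  [[0.6,-0.08,0],[0,0,-0.016],-1],
  [[0.6,-0.06,0.02],[0,0,-0.016],-1],
  [[0.6,-0.05,0.02],[0,0,-0.016],-1],
  [[0.6,-0.03,0.02],[0,0,-0.016],-1],
  [[0.6,-0.01,0.02],[0,0,-0.016],-1],
  [[0.6,0,0.02],[0,0,-0.014],-1],
  [[0.4,0,0],[0,0,-0.01],-1],
])

```text
time_s: 5.83
position: [0.4788, -0.103, 0.1049]
tool_rot: [[-0.027, 1.0, -0.004], [1.0, 0.027, 0.004], [0.004, -0.004, -1.0]]
ft_force: [0.4, -0.2, -1.1]
grip_width: 0.0092
```

Request:
move_arm([
  [[0,0,0],[0,0,0],-1],
  [[0,0,0],[0,0,0],-1],
])

```text
time_s: 6.0
position: [0.4787, -0.1008, 0.105]
tool_rot: [[-0.032, 0.999, -0.005], [0.999, 0.032, 0.004], [0.004, -0.005, -1.0]]
ft_force: [0.0, 0.5, -1.0]
grip_width: 0.0092
```

```bash
python3 -c "
from h import *
st()
from rig import imaging
for n in ('wrist','top','scene'):
  d=imaging.get_image(n);pickle.dump(d,open(n+'3.pkl','wb'));
  if n=='wrist': cv2.imwrite('pics/w3.png',cv2.resize(d['img'],(800,600),interpolation=cv2.INTER_CUBIC))
  if n=='top': cv2.imwrite('pics/t3.png',cv2.resize(d['img'][140:250,200:400],None,fx=4,fy=4,interpolation=cv2.INTER_CUBIC))
  if n=='scene': cv2.imwrite('pics/s3.png',cv2.resize(d['img'][110:230,210:310],None,fx=5,fy=5,interpolation=cv2.INTER_CUBIC))
"
```

```text
t 6.0 p [ 0.4787 -0.1008  0.105 ] yaw 91.84 z [-0.0047  0.004  -1.    ] F [ 0.04  0.45 -1.  ] tq [-0.027  0.004 -0.022] w 0.0092
```

View pics/w3.png

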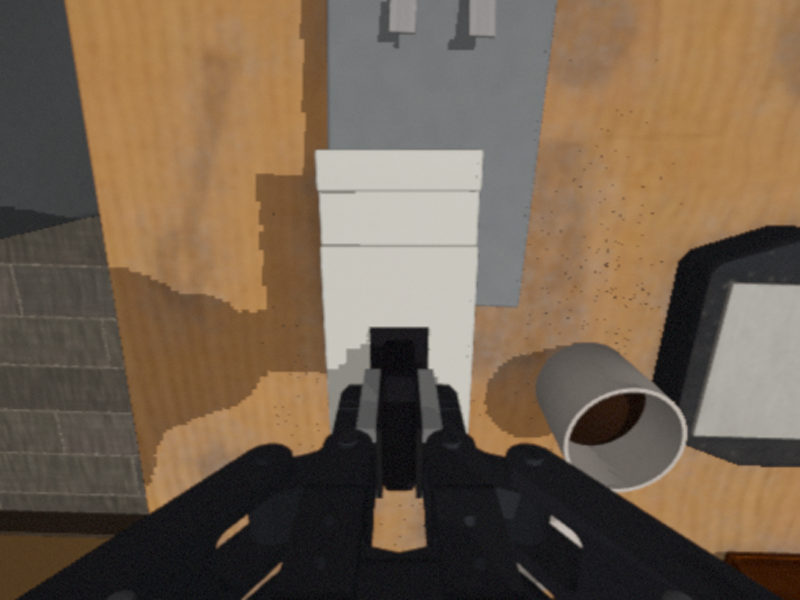

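View pics/t3.png

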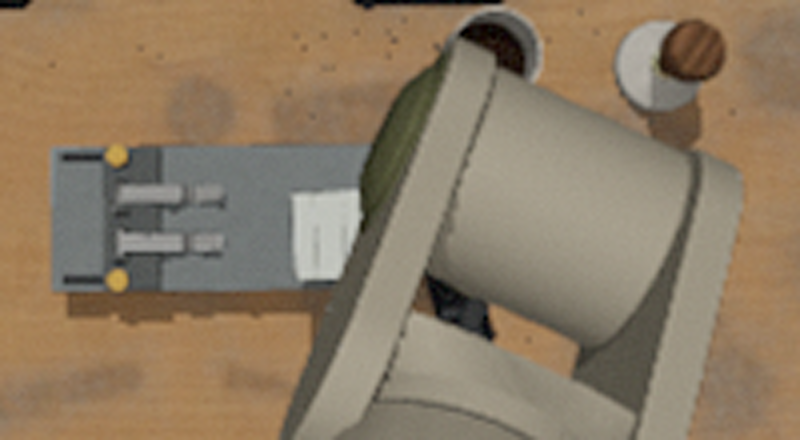

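View pics/s3.png

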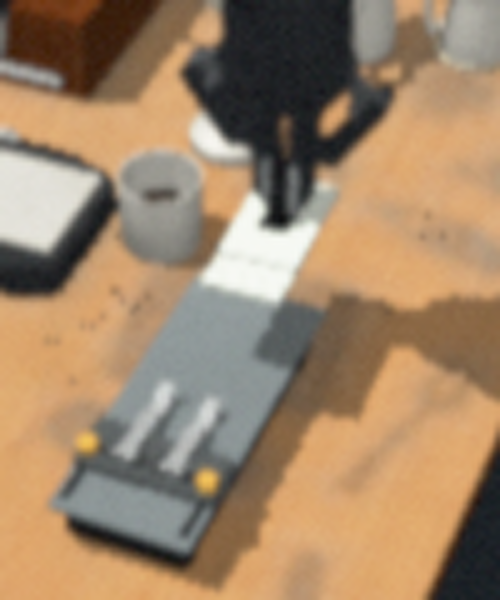

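Run:
```python
from h import *
W=load("wrist3");T=load("top0");S=load("scene0")
s=lambda p:((p[0]+.5)*.64-.5,(p[1]+.5)*.64-.5)
f=lambda c:(200+(c[0]+.5)/4-.5,140+(c[1]+.5)/4-.5); g=lambda c:(210+(c[0]+.5)/5-.5,110+(c[1]+.5)/5-.5)
L=[onz(W,*s(p),.036) for p in [(328,5),(330,145)]]; Rr=[onz(W,*s(p),.036) for p in [(556,0),(520,303)]]
print("L",L,"R",Rr,[np.degrees(np.arctan2(*((a[0]-a[1])[1::-1]))) for a in (L,Rr)])
print("end",onz(W,*s((500,305)),.036))
for p in [(316,152),(482,152),(322,245),(477,245)]: print("plate",onz(W,*s(p),.100).round(4))
for p in [(402,32),(482,36)]: print("lip wrist",onz(W,*s(p),.046).round(4))
for p in [(224,195),(224,243)]: print("lip top",onz(T,*f(p),.046).round(4))
for p in [(190,195),(190,242)]: print("toe top",onz(T,*f(p),.037).round(4))
for p in [(170,382),(213,400)]: print("lip scene",onz(S,*g(p),.046).round(4))
for p in [(117,155),(118,281)]: print("screws top",onz(T,*f(p),.05).round(4))
for p in [(87,442),(207,481)]: print("screws scene",onz(S,*g(p),.05).round(4))
```

```text
L [array([0.44677759, 0.03157296, 0.036     ]), array([ 0.44688533, -0.02041073,  0.036     ])] R [array([0.53528001, 0.0360342 , 0.036     ]), array([ 0.5352328 , -0.08824173,  0.036     ])] [np.float64(90.11875338952748), np.float64(89.97823438709379)]
end [ 0.52595119 -0.08955089  0.036     ]
plate [ 0.4518 -0.0218  0.1   ]
plate [ 0.5011 -0.0202  0.1   ]
plate [ 0.4531 -0.0498  0.1   ]
plate [ 0.5019 -0.0482  0.1   ]
lip wrist [0.476  0.0212 0.046 ]
lip wrist [0.5062 0.0208 0.046 ]
lip top [0.5034 0.0164 0.046 ]
lip top [0.4741 0.017  0.046 ]
toe top [0.5042 0.0372 0.037 ]
toe top [0.4753 0.0378 0.037 ]
lip scene [0.509  0.0141 0.046 ]
lip scene [0.4791 0.0182 0.046 ]
screws top [0.5287 0.081  0.05  ]
screws top [0.4523 0.0817 0.05  ]
screws scene [0.5323 0.0814 0.05  ]
screws scene [0.4555 0.0828 0.05  ]
```

```bash
python3 -c "
from h import *
plan([.491,-.080,.066],89.7,4)"
```

```text
dist 46.17433409429881 mm, total rot deg [-0.26 -0.23  2.04]
[[0.263, 0.163, 0.487], [-0.0005, -0.0005, 0.0042]]
[[0.265, 0.16, 0.487], [-0.0005, -0.0005, 0.0042]]
[[0.267, 0.157, 0.487], [-0.0005, -0.0005, 0.0042]]
[[0.269, 0.154, 0.487], [-0.0005, -0.0005, 0.0042]]
```

Request:
move_arm([
  [[0.2,0.16,0.3],[-0.0005,-0.0005,0.004],-1],
  [[0.26,0.16,0.4],[-0.0005,-0.0005,0.004],-1],
  [[0.26,0.16,0.4],[-0.0005,-0.0005,0.004],-1],
  [[0.26,0.15,0.4],[-0.0005,-0.0005,0.004],-1],
  [[0.1,0.02,0.3],[0,0,0.001],-1],
  [[0,0,0.1],[0,0,0],-1],
  [[0,0,0],[0,0,0],-1],
  [[0,0,0],[0,0,0],-1],
])

```text
time_s: 6.82
position: [0.4925, -0.0785, 0.0613]
tool_rot: [[0.012, 1.0, -0.002], [1.0, -0.012, 0.0], [0.0, -0.002, -1.0]]
ft_force: [-0.2, -0.2, -0.6]
grip_width: 0.0093
```

```bash
python3 -c "
from h import *
st()
plan([.491,-.080,.053],89.7,4)"
```

```text
t 6.817 p [ 0.4925 -0.0785  0.0613] yaw 89.31 z [-2.1e-03  1.0e-04 -1.0e+00] F [-0.16 -0.16 -0.6 ] tq [ 0.005 -0.029 -0.006] w 0.0093
dist 8.568050666762169 mm, total rot deg [-0.12 -0.   -0.39]
[[-0.019, -0.019, 0.104], [-0.0002, -0.0, -0.0008]]
[[-0.019, -0.019, 0.104], [-0.0002, -0.0, -0.0008]]
[[-0.019, -0.019, 0.104], [-0.0002, -0.0, -0.0008]]
[[-0.019, -0.019, 0.104], [-0.0002, -0.0, -0.0008]]
```

Request:
move_arm([
  [[-0.02,-0.02,0.1],[0,0,-0.001],-1],
  [[-0.02,-0.02,0.1],[0,0,-0.001],-1],
  [[-0.02,-0.02,0.1],[0,0,-0.001],-1],
  [[-0.02,-0.01,0.1],[0,0,0],-1],
  [[0,0,0],[0,0,0],-1],
  [[0,0,0],[0,0,0],-1],
])

```text
time_s: 7.32
position: [0.4913, -0.0812, 0.0534]
tool_rot: [[0.006, 1.0, -0.0], [1.0, -0.006, -0.001], [-0.001, -0.0, -1.0]]
ft_force: [-0.5, -0.6, -1.0]
grip_width: 0.0087
```

```bash
python3 -c "
from h import *
st()
from rig import imaging
d=imaging.get_image('wrist');pickle.dump(d,open('w4.pkl','wb'));cv2.imwrite('pics/w4.png',cv2.resize(d['img'],(800,600),interpolation=cv2.INTER_CUBIC))
d=imaging.get_image('scene');pickle.dump(d,open('s4.pkl','wb'));cv2.imwrite('pics/s4.png',cv2.resize(d['img'][110:230,210:310],None,fx=5,fy=5,interpolation=cv2.INTER_CUBIC))
"
```

```text
t 7.317 p [ 0.4913 -0.0812  0.0534] yaw 89.66 z [-2.e-04 -9.e-04 -1.e+00] F [-0.46 -0.59 -1.04] tq [-0.034 -0.002  0.013] w 0.0087
```

View pics/w4.png

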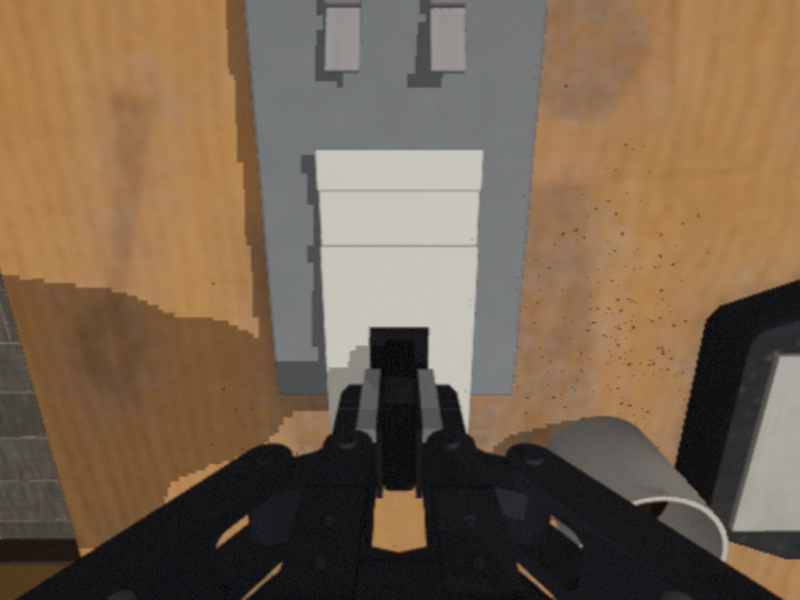

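View pics/s4.png

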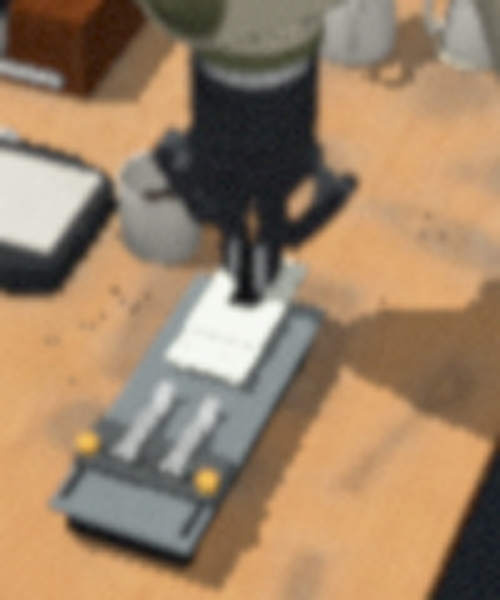

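Request:
move_arm([
  [[0,-0.05,0.06],[0,0,0],-1],
  [[0,0,0.06],[0,0,0],-1],
  [[0,0,0.04],[0,0,0],-1],
  [[0,0,0.02],[0,0,0],-1],
  [[0,0,0],[0,0,0],-1],
])

```text
time_s: 7.83
position: [0.4903, -0.0811, 0.0497]
tool_rot: [[0.006, 1.0, 0.0], [1.0, -0.006, -0.001], [-0.001, 0.0, -1.0]]
ft_force: [-0.3, -0.0, -0.8]
grip_width: 0.0091
```

```bash
python3 -c "
from h import *
st()"
```

```text
t 7.833 p [ 0.4903 -0.0811  0.0497] yaw 89.67 z [ 4.0e-04 -1.1e-03 -1.0e+00] F [-0.34 -0.   -0.83] tq [-0.025 -0.019  0.042] w 0.0091
```

Request:
move_arm([
  [[0,0,0.025],[0,0,0],-1],
  [[0,0,0.025],[0,0,0],-1],
  [[0,0,0],[0,0,0],-1],
])

```text
time_s: 8.08
position: [0.4903, -0.0811, 0.0486]
tool_rot: [[0.006, 1.0, 0.0], [1.0, -0.006, -0.001], [-0.001, 0.0, -1.0]]
ft_force: [-0.2, 0.2, -1.1]
grip_width: 0.0095
```

```bash
python3 -c "
from h import *
st()"
```

```text
t 8.083 p [ 0.4903 -0.0811  0.0486] yaw 89.68 z [ 4.0e-04 -1.1e-03 -1.0e+00] F [-0.21  0.15 -1.06] tq [-0.02  -0.02  -0.044] w 0.0095
```

Request:
move_arm([
  [[0,0,0.02],[0,0,0],-1],
  [[0,0,0.02],[0,0,0],-1],
  [[0,0,0],[0,0,0],-1],
])

```text
time_s: 8.33
position: [0.4904, -0.0811, 0.0477]
tool_rot: [[0.006, 1.0, 0.0], [1.0, -0.006, -0.001], [-0.001, 0.0, -1.0]]
ft_force: [-0.2, -0.4, -1.5]
grip_width: 0.0091
```

```bash
python3 -c "
from h import *
st()"
```

```text
t 8.333 p [ 0.4904 -0.0811  0.0477] yaw 89.68 z [ 5.0e-04 -1.1e-03 -1.0e+00] F [-0.23 -0.35 -1.5 ] tq [ 0.014 -0.008  0.004] w 0.0091
```

Request:
move_arm([
  [[0,0,0.02],[0,0,0],-1],
  [[0,0,0.0],[0,0,0],-1],
])

```text
time_s: 8.5
position: [0.4904, -0.0811, 0.0476]
tool_rot: [[0.006, 1.0, 0.001], [1.0, -0.006, -0.001], [-0.001, 0.001, -1.0]]
ft_force: [0.8, 0.2, -0.4]
grip_width: 0.0091
```

```bash
python3 -c "
from h import *
st()"
```

```text
t 8.5 p [ 0.4904 -0.0811  0.0476] yaw 89.68 z [ 7.0e-04 -1.2e-03 -1.0e+00] F [ 0.81  0.23 -0.38] tq [ 0.076  0.029 -0.013] w 0.0091
```

Request:
move_arm([
  [[0,0,0.02],[0,0,0],-1],
  [[0,0,0.0],[0,0,0],-1],
])

```text
time_s: 8.67
position: [0.4905, -0.0811, 0.0476]
tool_rot: [[0.006, 1.0, 0.001], [1.0, -0.006, -0.001], [-0.001, 0.001, -1.0]]
ft_force: [-0.5, -0.1, -0.9]
grip_width: 0.0085
```

```bash
python3 -c "
from h import *
st()"
```

```text
t 8.667 p [ 0.4905 -0.0811  0.0476] yaw 89.68 z [ 0.0011 -0.0014 -1.    ] F [-0.49 -0.09 -0.86] tq [ 0.047 -0.019  0.027] w 0.0085
```

Request:
move_arm([
  [[0.1,0,0],[0,0,0],-1],
  [[0.1,0,0],[0,0,0],-1],
  [[0.1,0,0],[0,0,0],-1],
  [[0.1,0,0],[0,0,0],-1],
  [[0.1,0,0],[0,0,0],-1],
  [[0.1,0,0],[0,0,0],-1],
  [[0,0,0],[0,0,0],-1],
])

```text
time_s: 9.25
position: [0.491, -0.068, 0.0476]
tool_rot: [[0.006, 1.0, 0.002], [1.0, -0.006, -0.002], [-0.002, 0.002, -1.0]]
ft_force: [0.4, 0.3, 0.9]
grip_width: 0.009
```

```bash
python3 -c "
from h import *
st()
from rig import imaging
d=imaging.get_image('wrist');pickle.dump(d,open('w5.pkl','wb'));cv2.imwrite('pics/w5.png',cv2.resize(d['img'],(800,600),interpolation=cv2.INTER_CUBIC))
"
```

```text
t 9.25 p [ 0.491  -0.068   0.0476] yaw 89.68 z [ 0.0021 -0.002  -1.    ] F [0.38 0.26 0.9 ] tq [ 0.009  0.085 -0.012] w 0.009
```

View pics/w5.png

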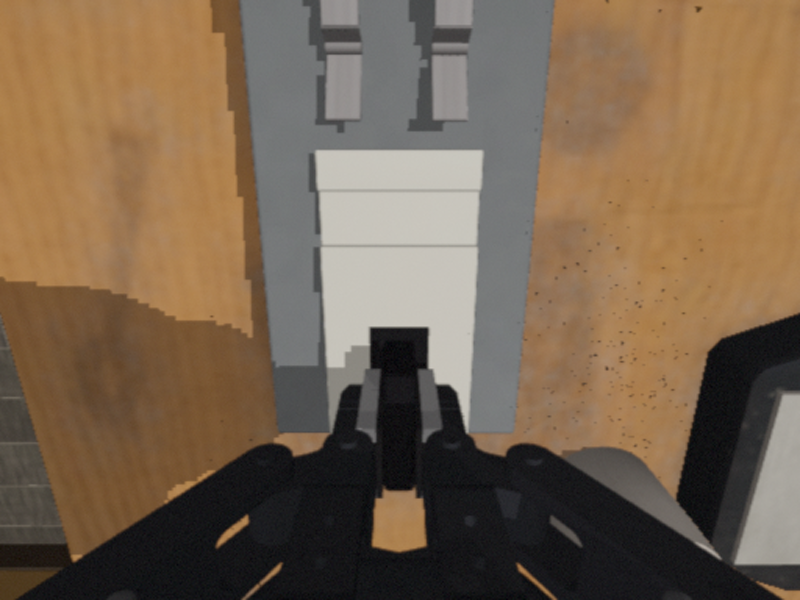

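Request:
move_arm([
  [[0.1,-0.02,0],[0,0,0],-1],
  [[0.1,-0.01,0],[0,0,0],-1],
  [[0.1,-0.01,0],[0,0,0],-1],
  [[0.1,0,0],[0,0,0],-1],
])

```text
time_s: 9.63
position: [0.4903, -0.0599, 0.0476]
tool_rot: [[0.006, 1.0, 0.002], [1.0, -0.006, -0.002], [-0.002, 0.002, -1.0]]
ft_force: [0.9, -1.2, 1.3]
grip_width: 0.0091
```

```bash
python3 -c "
from h import *
st();plan([.4905,-.055,.0476],89.68,1)"
```

```text
t 9.633 p [ 0.4903 -0.0599  0.0476] yaw 89.65 z [ 0.0024 -0.0022 -1.    ] F [ 0.93 -1.22  1.27] tq [-0.037  0.065 -0.053] w 0.0091
dist 4.86981933706191 mm, total rot deg [ 0.14  0.13 -0.03]
[[0.243, 0.01, -0.0], [0.0011, 0.0011, -0.0002]]
```

Request:
move_arm([
  [[0.1,0,0],[0,0,0],-1],
  [[0.1,0,0],[0,0,0],-1],
])

```text
time_s: 9.8
position: [0.4903, -0.0554, 0.0476]
tool_rot: [[0.006, 1.0, 0.002], [1.0, -0.006, -0.002], [-0.002, 0.002, -1.0]]
ft_force: [0.1, -1.0, 0.3]
grip_width: 0.0091
```

```bash
python3 -c "
from h import *
st();plan([.4905,-.055,.0476],89.68,1)"
```

```text
t 9.8 p [ 0.4903 -0.0554  0.0476] yaw 89.65 z [ 0.0024 -0.0023 -1.    ] F [ 0.1  -0.96  0.27] tq [-0.013  0.028  0.034] w 0.0091
dist 0.4829781260669348 mm, total rot deg [ 0.14  0.13 -0.03]
[[0.021, 0.011, 0.001], [0.0011, 0.0011, -0.0002]]
```

Request:
move_arm([
  [[0.1,0,0],[0,0,0],-1],
  [[0.1,0,0],[0,0,0],-1],
  [[0.1,0,0],[0,0,0],-1],
])

```text
time_s: 10.05
position: [0.4906, -0.0492, 0.0478]
tool_rot: [[0.006, 1.0, 0.003], [1.0, -0.006, -0.003], [-0.003, 0.003, -1.0]]
ft_force: [-0.2, -4.0, 0.7]
grip_width: 0.0093
```

Request:
move_arm([
  [[0.1,0,0],[0,0,0],-1],
  [[0.1,0,0],[0,0,0],-1],
])

```text
time_s: 10.22
position: [0.491, -0.0457, 0.048]
tool_rot: [[0.005, 1.0, 0.004], [1.0, -0.005, -0.005], [-0.005, 0.004, -1.0]]
ft_force: [-0.8, -6.2, 1.2]
grip_width: 0.0089
```

Request:
move_arm([
  [[0.1,0,0],[0,0,0],-1],
  [[0.1,0,0],[0,0,0],-1],
])

```text
time_s: 10.38
position: [0.4915, -0.0426, 0.0482]
tool_rot: [[0.005, 1.0, 0.005], [1.0, -0.005, -0.008], [-0.008, 0.005, -1.0]]
ft_force: [0.2, -7.6, 0.7]
grip_width: 0.0088
```

```bash
python3 -c "
from h import *
st()
from rig import imaging
d=imaging.get_image('wrist');pickle.dump(d,open('w6.pkl','wb'));cv2.imwrite('pics/w6.png',cv2.resize(d['img'],(800,600),interpolation=cv2.INTER_CUBIC))
"
```

```text
t 10.383 p [ 0.4915 -0.0426  0.0482] yaw 89.73 z [ 0.005  -0.0078 -1.    ] F [ 0.16 -7.58  0.69] tq [-1.377  0.125  0.035] w 0.0088
```

View pics/w6.png

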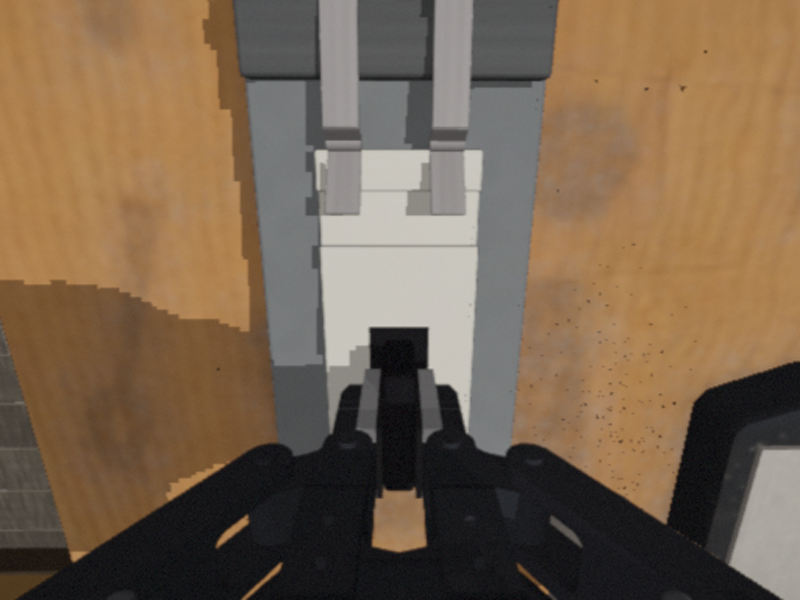

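```bash
python3 -c "
from h import *
plan([.4908,-.0406,.0480],89.7,1)"
```

```text
dist 1.8752420551984155 mm, total rot deg [0.3  0.44 0.03]
[[0.086, -0.037, 0.01], [0.0025, 0.0037, 0.0002]]
```

Request:
move_arm([
  [[0.08,-0.02,0.01],[0.0015,0.004,0],-1],
  [[0.08,-0.02,0.01],[0.0015,0.003,0],-1],
])

```text
time_s: 10.6
position: [0.4909, -0.0397, 0.0476]
tool_rot: [[0.004, 1.0, -0.001], [1.0, -0.004, 0.005], [0.005, -0.001, -1.0]]
ft_force: [0.6, -0.9, -5.3]
grip_width: 0.0092
```

```bash
python3 -c "
from h import *
st();plan([.4905,-.026,.0478],89.7,1)"
```

```text
t 10.6 p [ 0.4909 -0.0397  0.0476] yaw 89.76 z [-8.0e-04  5.3e-03 -1.0e+00] F [ 0.56 -0.88 -5.31] tq [-0.615 -0.05  -0.014] w 0.0092
dist 13.680787930857104 mm, total rot deg [-0.05 -0.31  0.06]
[[0.684, -0.025, -0.005], [-0.0004, -0.0026, 0.0005]]
```

Request:
move_arm([
  [[0.07,0,0],[0,-0.002,0],-1],
  [[0.07,0,0],[0,0,0],-1],
])

```text
time_s: 10.77
position: [0.491, -0.0371, 0.0475]
tool_rot: [[0.005, 1.0, -0.001], [1.0, -0.005, 0.0], [0.0, -0.001, -1.0]]
ft_force: [0.4, -4.7, 0.3]
grip_width: 0.009
```

```bash
python3 -c "
from h import *
st();plan([.4905,-.026,.0478],89.7,1)"
```

```text
t 10.767 p [ 0.491  -0.0371  0.0475] yaw 89.74 z [-9.e-04  3.e-04 -1.e+00] F [ 0.37 -4.69  0.25] tq [-0.711 -0.047  0.028] w 0.009
dist 11.122191499027489 mm, total rot deg [-0.05 -0.01  0.04]
[[0.555, -0.029, -0.013], [-0.0004, -0.0001, 0.0003]]
```

Request:
move_arm([
  [[0.08,-0.01,0],[0,0.0005,0],-1],
  [[0.08,0,0],[0,0.0005,0],-1],
])

```text
time_s: 10.93
position: [0.4908, -0.0335, 0.0475]
tool_rot: [[0.005, 1.0, -0.001], [1.0, -0.005, 0.002], [0.002, -0.001, -1.0]]
ft_force: [0.0, -3.0, -1.4]
grip_width: 0.009
```

Request:
move_arm([
  [[0.08,0,0],[0,0.0005,0],-1],
  [[0.08,0,0],[0,0.0005,0],-1],
])

```text
time_s: 11.1
position: [0.4908, -0.0298, 0.0475]
tool_rot: [[0.004, 1.0, -0.001], [1.0, -0.004, 0.004], [0.004, -0.001, -1.0]]
ft_force: [0.4, -3.8, -0.9]
grip_width: 0.009
```

```bash
python3 -c "
from h import *
st();plan([.4905,-.026,.0478],89.7,1)
from rig import imaging
d=imaging.get_image('wrist');pickle.dump(d,open('w7.pkl','wb'));cv2.imwrite('pics/w7.png',cv2.resize(d['img'],(800,600),interpolation=cv2.INTER_CUBIC))"
```

```text
t 11.1 p [ 0.4908 -0.0298  0.0475] yaw 89.75 z [-6.0e-04  4.3e-03 -1.0e+00] F [ 0.4  -3.76 -0.92] tq [-0.779 -0.099  0.004] w 0.009
dist 3.855587854812986 mm, total rot deg [-0.04 -0.24  0.05]
[[0.192, -0.017, -0.012], [-0.0003, -0.002, 0.0004]]
```

View pics/w7.png

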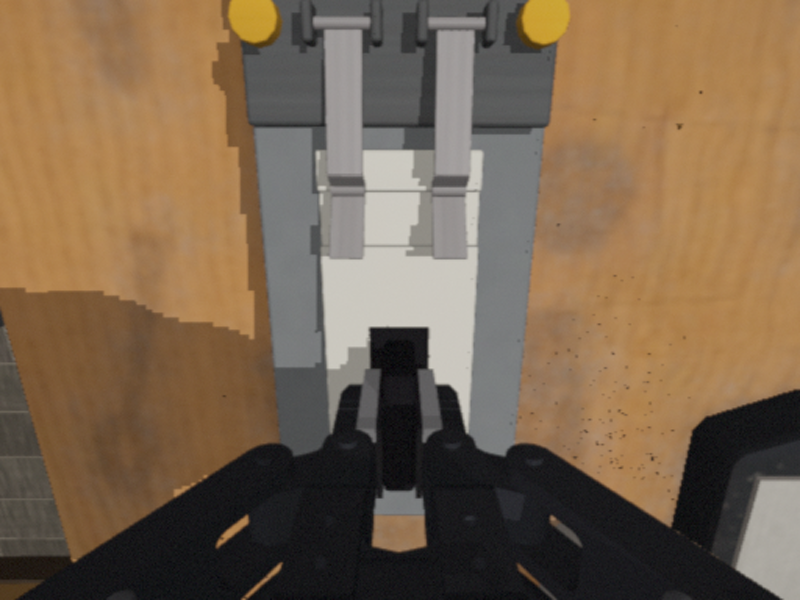

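Request:
move_arm([
  [[0.06,0,0],[0,-0.001,0],-1],
])

```text
time_s: 11.23
position: [0.4908, -0.0282, 0.0475]
tool_rot: [[0.004, 1.0, -0.001], [1.0, -0.004, 0.003], [0.003, -0.001, -1.0]]
ft_force: [0.0, -1.6, -0.8]
grip_width: 0.0089
```

Request:
move_arm([
  [[0.06,0,0],[0,-0.0005,0],-1],
])

```text
time_s: 11.32
position: [0.4907, -0.0265, 0.0475]
tool_rot: [[0.005, 1.0, -0.001], [1.0, -0.005, 0.002], [0.002, -0.001, -1.0]]
ft_force: [0.2, 0.5, -0.5]
grip_width: 0.009
```

Request:
move_arm([
  [[0.05,0,0],[0,0,0],-1],
])

```text
time_s: 11.4
position: [0.4906, -0.0252, 0.0475]
tool_rot: [[0.005, 1.0, -0.001], [1.0, -0.005, 0.002], [0.002, -0.001, -1.0]]
ft_force: [-0.5, -2.7, -0.3]
grip_width: 0.0092
```

```bash
python3 -c "
from h import *
st();plan([.4905,-.024,.0478],89.7,1)"
```

```text
t 11.4 p [ 0.4906 -0.0252  0.0475] yaw 89.74 z [-0.001   0.0023 -1.    ] F [-0.51 -2.69 -0.32] tq [-0.527 -0.08  -0.014] w 0.0092
dist 1.2124796035234966 mm, total rot deg [-0.06 -0.13  0.04]
[[0.059, -0.007, -0.014], [-0.0005, -0.0011, 0.0003]]
```

Request:
move_arm([
  [[0.04,0,0],[0,0,0],-1],
])

```text
time_s: 11.48
position: [0.4906, -0.0242, 0.0475]
tool_rot: [[0.004, 1.0, -0.001], [1.0, -0.004, 0.002], [0.002, -0.001, -1.0]]
ft_force: [0.1, -2.7, -1.0]
grip_width: 0.0091
```

Request:
move_arm([
  [[0.04,0,0],[0,0,0],-1],
])

```text
time_s: 11.57
position: [0.4906, -0.0233, 0.0475]
tool_rot: [[0.004, 1.0, -0.001], [1.0, -0.004, 0.002], [0.002, -0.001, -1.0]]
ft_force: [-0.6, -6.3, 1.0]
grip_width: 0.0093
```

```bash
python3 -c "
from h import *
st()
from rig import imaging
d=imaging.get_image('wrist');pickle.dump(d,open('w8.pkl','wb'));cv2.imwrite('pics/w8.png',cv2.resize(d['img'],(800,600),interpolation=cv2.INTER_CUBIC))
d=imaging.get_image('scene');cv2.imwrite('pics/s8.png',cv2.resize(d['img'][130:230,210:310],None,fx=6,fy=6,interpolation=cv2.INTER_CUBIC))"
```

```text
t 11.567 p [ 0.4906 -0.0233  0.0475] yaw 89.76 z [-0.001   0.0021 -1.    ] F [-0.64 -6.27  0.98] tq [-1.096  0.013 -0.021] w 0.0093
```

View pics/w8.png

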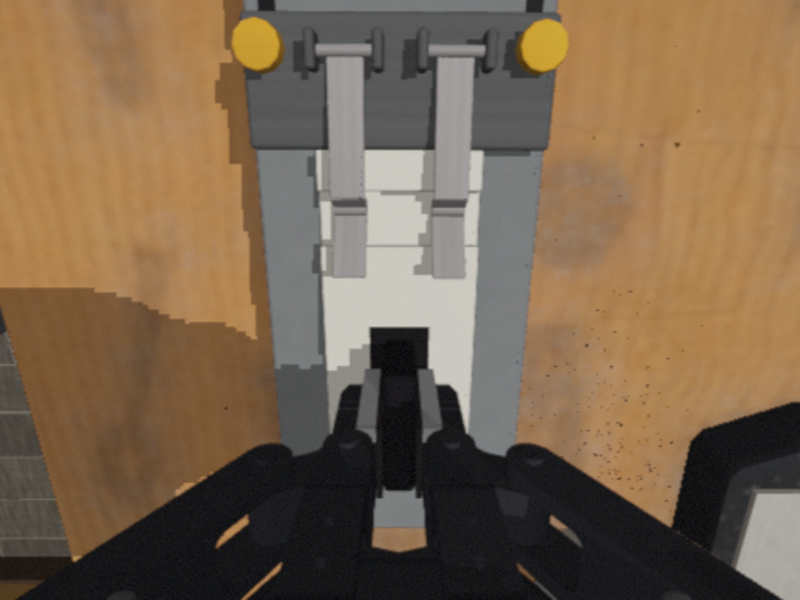

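View pics/s8.png

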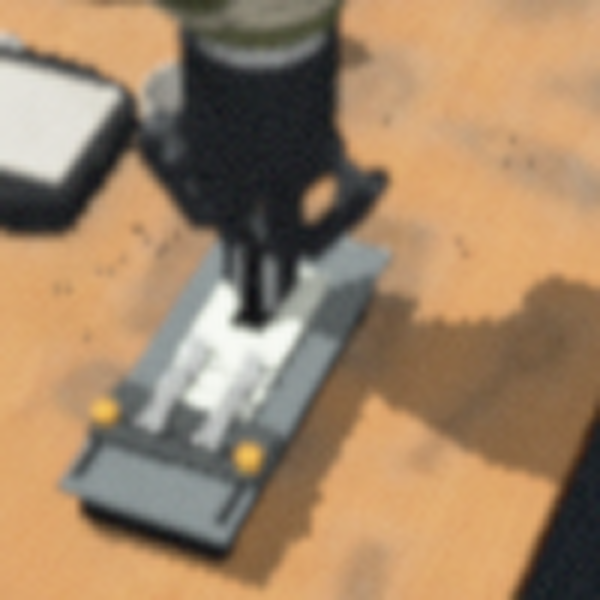

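Request:
move_arm([
  [[0.03,0,0],[0,0,0],-1],
])

```text
time_s: 11.75
position: [0.4906, -0.0233, 0.0476]
tool_rot: [[0.004, 1.0, -0.001], [1.0, -0.004, 0.001], [0.001, -0.001, -1.0]]
ft_force: [-1.7, -9.2, 0.8]
grip_width: 0.0089
```

Request:
move_arm([
  [[0.03,0,0],[0,0,0],-1],
])

```text
time_s: 11.83
position: [0.4906, -0.0233, 0.0476]
tool_rot: [[0.004, 1.0, -0.001], [1.0, -0.004, 0.0], [0.0, -0.001, -1.0]]
ft_force: [-0.8, -7.7, 0.5]
grip_width: 0.0091
```

The plate has reached the stop: it no longer advances, and the push force is 8–9 N. I'll relax and let go.

Request:
move_arm([
  [[0,0,0],[0,0,0],-1],
  [[-0.01,0,0],[0,0,0],-1],
  [[0,0,0],[0,0,0],-0.6],
  [[0,0,0],[0,0,0],-0.4],
  [[0,0,0],[0,0,0],-0.2],
  [[0,0,0],[0,0,0],0],
  [[0,0,0],[0,0,0],0],
  [[0,0,0],[0,0,0],0],
], squeeze=20)

```text
time_s: 12.5
position: [0.4901, -0.0221, 0.0475]
tool_rot: [[0.005, 1.0, -0.002], [1.0, -0.005, 0.003], [0.003, -0.002, -1.0]]
ft_force: [-0.6, 0.6, -0.4]
grip_width: 0.0425
```

Request:
move_arm([
  [[0,0,-0.1],[0,0,0],0],
  [[0,0,-0.2],[0,0,0],0],
  [[0,0,-0.4],[0,0,0],0],
  [[0,0,-0.6],[0,0,0],0],
  [[0,0,-0.8],[0,0,0],0],
  [[0,0,-0.8],[0,0,0],0],
  [[0,0,-0.8],[0,0,0],0],
  [[0,0,-0.8],[0,0,0],0],
  [[0,0,-0.5],[0,0,0],0],
  [[0,0,0],[0,0,0],0],
  [[0,0,0],[0,0,0],0],
])

```text
time_s: 13.42
position: [0.49, -0.0223, 0.1578]
tool_rot: [[0.005, 1.0, 0.0], [1.0, -0.005, 0.003], [0.003, 0.0, -1.0]]
ft_force: [0.3, -0.5, -1.0]
grip_width: 0.0428
```

```bash
python3 -c "
from h import *
st()
from rig import imaging
d=imaging.get_image('wrist');pickle.dump(d,open('w9.pkl','wb'));cv2.imwrite('pics/w9.png',cv2.resize(d['img'],(800,600),interpolation=cv2.INTER_CUBIC))
d=imaging.get_image('scene');cv2.imwrite('pics/s9.png',cv2.resize(d['img'][100:230,200:320],None,fx=4.5,fy=4.5,interpolation=cv2.INTER_CUBIC))"
```

```text
t 13.417 p [ 0.49   -0.0223  0.1578] yaw 89.73 z [ 2.0e-04  2.6e-03 -1.0e+00] F [ 0.34 -0.53 -1.04] tq [-0.022  0.047  0.009] w 0.0428
```

View pics/w9.png

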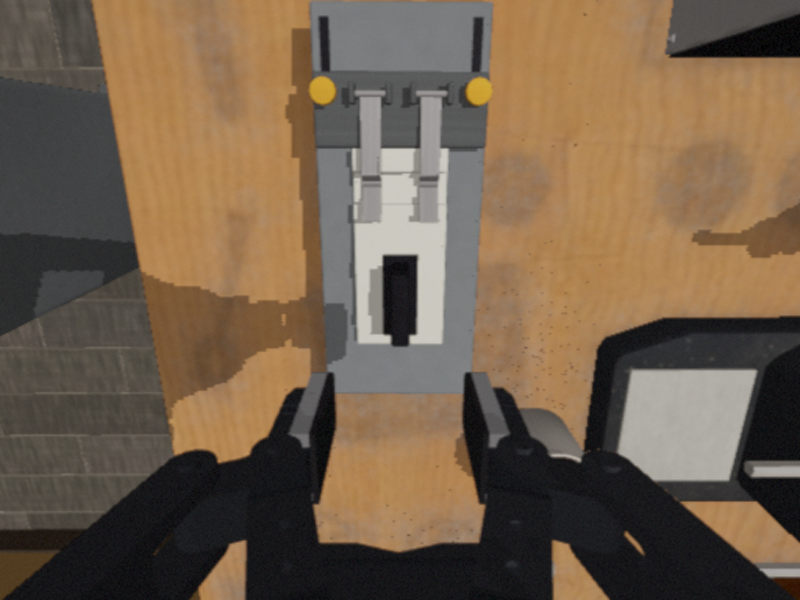

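View pics/s9.png

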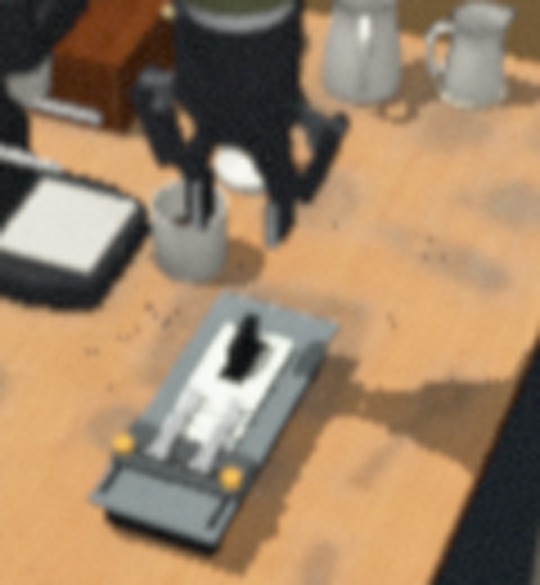

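```bash
python3 -c "
from h import *
d=load('w9')['img'];cv2.imwrite('pics/w9z.png',cv2.resize(d[60:160,195:315],None,fx=6,fy=6,interpolation=cv2.INTER_CUBIC))"
```

```text
(no output)
```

View pics/w9z.png

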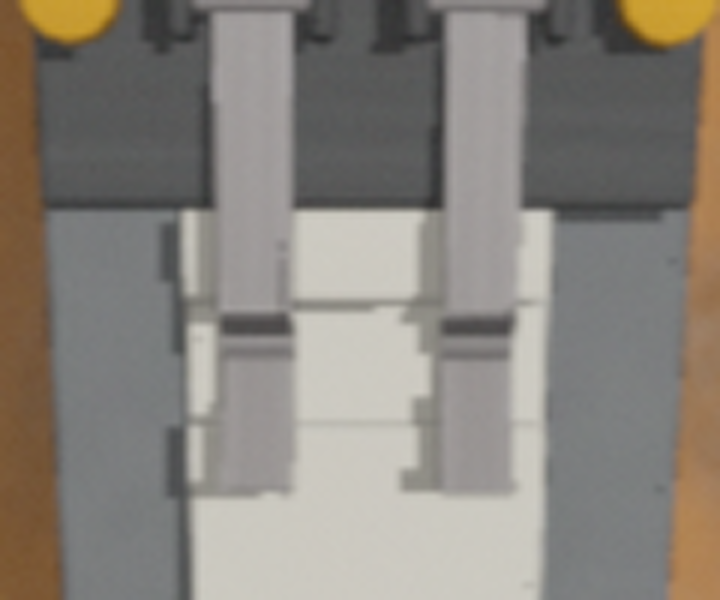

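Both toes are past the groove's front edge at row 302: they sit at rows 320–350, with the groove spanning 302–423. The plate's front edge is against the bridge. I'll hand it in.

```bash
python3 -c "
from rig import job
print(job.close_job())"
```

```text
the job is handed in; nothing more can be done
None
```

The plate is on the stage with both clip toes in its groove and its front edge at the stop. The gripper is released and clear above it, and I handed the job in at about 13.5 s.

- **Set-down:** I gripped the plate by its black rib and laid it on the open end of the deck, about 1 mm off centre. I lowered it in steps of 0.4 mm or less at the end, and the readings showed about 1 N or less.
- **Sliding in:** The push force at the readings rose to about 7.6 N under the lips. It fell to about zero where the toes dropped, then rose to 9.2 N at the stop, where the plate stopped advancing. All of these are under the 25 N limit.
- **Last pictures:** In the wrist picture after letting go, both toes sit in the groove alike. I saw no sign that the cup, shot glass or tamper had moved, but the last pictures do not show the shot glass and only partly show the other two, so that is not fully checked.

**Off plan:**
- Partway under the clips the plate tipped front-down by about 0.45°.
- My correction overshot to about 0.3° front-up, with a brief 5 N vertical reading, before I levelled it.
- My two estimates of the stage's angle differed by about 1° (top camera 89.1°, wrist camera 90°). I went with the wrist view at about 89.7°, and the plate ran in straight.

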